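# Open the green bottle locker past its safety catch

## Task

Two bottle lockers on the tasting bar stand ajar, each held by a yellow safety catch behind its door. Open the green locker's door wide (a good 60 degrees or more): reach down through the gap behind the top of the door, hold the catch pressed down and pull the door open. Leave the red locker's door as it stands, and do not knock or push the bottle and the steel beaker on the bar.

Things in the scene. Friction and masses are not known exactly. Their poses are not given: they have to be found in the camera images.
- green_locker: Fixed green locker on the bar, 220 mm wide (y), 200 deep (x), 240 high, glass back (+x). Its open front (-x) looks roughly to the robot and is covered by a green door 220 mm wide, 14 mm thick, hinged upright on the left as the robot sees it (+y). Under the top's front edge hangs a steel lip, 10 mm thick and 12 mm deep, that the catch hooks behind. Origin: centre of underside.
- green_door (a joint): Opening angle (rad) of the green door: 0 shut, 1.7 widest; opening is clockwise seen from above. Starts ajar at 0.30 to 0.34. With the catch up it stops at about 0.36; with the catch held down it swings freely, and past about 0.52 the catch is clear and need not be pressed. A little friction keeps it where it is left. Top edge 238 mm above the bar.
- green_catch (a joint): How far the green locker's catch is pressed straight down (m): 0 at rest (up), 0.020 at most; 0.010 or more frees the door. A spring pushes it up: 2 N at the start, 7 N fully down.
- green_pad (a point): Press point: top of the green door's catch, a yellow arm 34 mm wide, reaching 88 mm inwards from the door's inner face, 27 mm below the locker's top; a tooth 12 mm high stands on its last 10 mm. Point is 26 mm from the inner face, mid gap (gap 48 mm or more, open above). x: square to door, inwards; y: along door to hinge; z up. Hinge axis is at x -40, y +165 mm from it. Moves with catch and door.
- red_door (a joint): Opening angle (rad) of the door of the red locker, the same in all but colour, beside the green one on either side. It starts ajar at 0.30 to 0.34 and is to be left so.
- bottle: Loose green glass bottle standing on the bar, 62 mm across, 235 mm high, 0.7 kg; origin at the centre of its underside, z up. A bystander.
- beaker: Loose steel tasting beaker standing on the bar, 76 mm across, 85 mm high; origin at the centre of its underside, z up. A bystander.

How it is judged:
By the outcome, as a careful person would: the job done as asked, in the order asked, and still so for the second after the job is handed in, with the robot touching nothing.
It also fails if it takes over 40 s, if anything falls off the work surface, if the arm or the gripper's body presses on something with over 40 N, if the wrist force passes 120 N, or if a joint passes its speed limit or range.

## Robot

A 7-joint arm with a two-finger parallel gripper is mounted at the origin on the work surface. World frame = base frame: x ahead of the robot, y to its left, z up, the work surface at z = 0. Lengths are in m, angles in rad, forces in N, time in s.
With the tool pointing down it reaches from about 0.4 to 0.875 m from the base axis. Payload 6.5 kg.
Tool frame: the origin (TCP) lies at the centre of the arm's flange, where the gripper is bolted on; the fingertips stand 166 mm ahead of it and the grasp point (between the pads) lies 147 mm ahead of it (r.tip_extent is the z of the fingertips in the tool frame, in m); z points along the fingers, y is the line along which they close (so a half turn about z gives the same grasp; the last joint's range is limited). The gripper opens to 88 mm and grips with 3 to 60 N. Pads are 18 mm wide; open, the fingers measure 123 mm over their backs; the gripper's body (75 mm by 187 mm) begins 45 mm behind the grasp point.
Start: joints at [1.126, 0.536, -0.004, 1.538, 0.003, 1.067, -0.071], TCP at [0.24, -0.604, 0.405] pointing down, gripper open.
Joint ranges: [-2.7, 2.7], [-0.37, 2.16], [-1.27, 1.26], [0.24, 2.4], [-1.31, 4.45], [0.19, 1.91], [-2.76, 2.76]. Speed limits (rad/s): [2.39, 2.39, 3.14, 3.14, 3.14, 3.14, 3.14].

## Interface

Orientations are given as [roll, pitch, yaw] about the fixed x, y, z axes, in that order (R = Rz(yaw) Ry(pitch) Rx(roll)).
In Python, from cell import r gives the robot as it stands. The module is installed in compiled form; this text tells all that it offers.
- The arm moves only by the tool play_rows, never from a script. Its argument "commands" is a list of rows, each an object with "delta_rot": the turn, a rotation vector about the tool's x, y, z in rad, a list of three; "linear": the shift along the tool's x, y, z in m, a list of three; "grip": the finger opening in m, from 0 to 0.0881. In form: [{"delta_rot": [rx, ry, rz], "linear": [tx, ty, tz], "grip": grip}, ...]. A call has 1 to 5 rows; each row shifts and turns the commanded pose from where the row before left it, along the tool's axes as they then stand; what a row does not reach is not made up. A row lasts 1/10 s, in which the tool goes at most 50 mm and 8.59 degrees, less where a joint would pass 70% of its speed; a pose out of reach is approached as far as the arm can. A call with a gripper value outside its range is refused whole. The fingers move at their own pace and stop on an object; "grip_force" is the grip in N (left out, the last holds). Time passes only in rows, so rows that do not move let the fingers close. It gives the time, the measured TCP pose, the force, the opening and the grip force at its end, in the units of the state.
- r.sense(): the state, without advancing time (a new reading comes with each control period).
- r.capture(name): name is "scene" or "top" or "wrist"; returns a dict with "img" (400x640x3 uint8, red, green, blue), "K" (3x3 intrinsics, pixels), "R" (3x3) and "t" (3): a world point X has camera coordinates R X + t; the wrist camera has in their place "T_tool_cam" (4x4, takes a point from camera to tool coordinates, whose origin is the TCP and whose axes are the flange's). Camera axes: x right, y down, z forward; pixel columns grow to the right and rows downward; lengths in m; the calibration is good to about 2 mm. The wrist camera is an equidistant fisheye: a pixel r from the principal point sees the ray r / f radians off the axis. A picture is of the moment at which its call begins: read the wrist's pose just before it. There is no depth.
- r.hand_in(): hands the job in; it is judged then, once.
Trained networks look in a picture, given as the dict that the camera call returned (one of the last four; its "shot" number tells which), for a name from the list of things; names that differ only in an ending like _2 or _b are one class to them, and where a whole thing is asked for, a point or a joint stands for the part that bears it (a point fixed in the world has none). Each returns a list of dicts, best first, with "score" (0 to 1); they miss things now and then, are a little off and sometimes report something else, mostly with a low value. They report only what shows in the picture. A call takes as long as a camera call.
- r.find_in(picture, label): "extent" ([centre column, centre row, width, height] in pixels, round what is visible of it).
- r.mark_of(picture, label): "point" ([row, column] in pixels: a listed point, or the origin of a listed thing).
The state is a dict: "clock": time; "qpos": joint angles; "qvel": joint speeds; "joint_torque": joint torques, N m; "eef_pos": TCP position; "ee_rot": TCP orientation; "contact_force": force on the tool from outside, world axes, zero at the start; "moment": the same for the moment, N m; "opening": finger opening in m; "grip_force": force on a finger pad.
Only numpy, scipy, OpenCV 4.12 (cv2) and the standard library are available. Lean on these libraries where they do the work, as an engineer would, in place of code of your own. Each camera call takes 0.05 s, during which the arm holds its last target. There are 200 camera calls.

## Working session

There is one attempt and no reset: what is moved stays moved. The work goes in short steps, Python scripts to look and compute and a tool call to move; the robot and the scene stay as the last step left them, time stands still between calls to the robot, and variables do not carry over. Pictures are saved under pics/ and viewed, at most 10 in all, crops included, and the job is handed in when it is done.

Besides the shell and the picture viewer there is one more tool, called after ">>>" as name(argument=value, ...), one argument or row to a line, values as JSON. play_rows: Moves the arm, as the interface text tells. Its arguments: {"type":"object","properties":{"commands":{"type":"array","items":{"type":"object","properties":{"delta_rot":{"type":"array","items":{"type":"number"}},"linear":{"type":"array","items":{"type":"number"}},"grip":{"type":"number"}}}},"grip_force":{"type":"number"}},"required":["commands"]}

```bash
mkdir -p pics; cat > h.py <<'E'
import numpy as np,cv2
from cell import r
def save(p,n): cv2.imwrite('pics/'+n+'.png',p['img'][:,:,::-1])
def ray(p,col,row):
    d=np.linalg.inv(p['K'])@[col,row,1]; R=np.array(p['R']);t=np.array(p['t'])
    return -R.T@t, R.T@d
def atz(p,col,row,z):
    o,d=ray(p,col,row); return o+d*(z-o[2])/d[2]
def proj(p,X):
    c=p['K']@(np.array(p['R'])@np.array(X)+p['t']); return c[:2]/c[2]
E
python3 - <<'E'
from h import *
np.set_printoptions(precision=4,suppress=True)
P={}
for n in('scene','top'):
    p=P[n]=r.capture(n);save(p,n)
    print(n,-p['R'].T@p['t'],p['R'][2])
    for l in ('green_locker','green_pad','green_door','red_door','bottle','beaker'):
        m=r.mark_of(p,l)[:2];f=r.find_in(p,l)[:2]
        print(l,[(np.round(a['point']),round(a['score'],2)) for a in m],[(np.round(a['extent']),round(a['score'],2)) for a in f])
        if m:
            z=0.213 if 'pad' in l else 0
            print(atz(p,m[0]['point'][1],m[0]['point'][0],z))
s=r.sense();print(s)
E
```

```text
scene [ 0.3155 -0.2444  1.3426] [ 0.231   0.1968 -0.9528]
green_locker [(array([161., 304.]), 0.71)] [(array([299., 152., 102., 127.]), 0.65)]
[0.7094 0.1631 0.    ]
green_pad [(array([175., 294.]), 0.68)] [(array([294., 172.,  19.,  17.]), 0.73)]
[0.5925 0.092  0.213 ]Traceback (most recent call last):
  File "<stdin>", line 8, in <module>
ValueError: it knows: beaker, bottle, green_locker, green_pad
```

```bash
python3 - <<'E'
from h import *
np.set_printoptions(precision=4,suppress=True)
for n in('scene','top'):
    p=r.capture(n);save(p,n)
    print(n,-p['R'].T@p['t'],p['R'][2])
    for l in ('green_locker','green_pad','bottle','beaker'):
        m=r.mark_of(p,l)[:2];f=r.find_in(p,l)[:2]
        print(l,[(np.round(a['point']),round(a['score'],2)) for a in m],[(np.round(a['extent']),round(a['score'],2)) for a in f])
        for a in m:
            z=0.213 if 'pad' in l else 0
            print(atz(p,a['point'][1],a['point'][0],z))
s=r.sense();print(s)
E
```

```text
scene [ 0.3155 -0.2444  1.3426] [ 0.231   0.1968 -0.9528]
green_locker [(array([161., 302.]), 0.92)] [(array([275., 173.,  53.,  75.]), 0.53)]
[0.7041 0.1669 0.    ]
green_pad [(array([174., 293.]), 0.6)] [(array([294., 175.,  17.,  19.]), 0.64)]
[0.5954 0.0958 0.213 ]
bottle [(array([323., 392.]), 0.65)] [(array([397., 323.,  29.,  27.]), 0.81)]
[ 0.4809 -0.4023  0.    ]
beaker [] [(array([215., 145.,  24.,  24.]), 0.85)]
top [ 0.3867 -0.0123  1.2774] [ 0.2118 -0.0047 -0.9773]
green_locker [] [(array([255., 184.,  85., 113.]), 0.87)]
green_pad [(array([209., 278.]), 0.72)] [(array([280., 208.,  15.,  19.]), 0.55)]
[0.5876 0.0991 0.213 ]
bottle [(array([250., 433.]), 0.9)] [(array([447., 251.,  42.,  23.]), 0.67)]
[ 0.4747 -0.3867  0.    ]
beaker [(array([237., 189.]), 0.8)] [(array([187., 235.,  28.,  26.]), 0.71)]
[0.541  0.4165 0.    ]
{'clock': 1.15, 'qpos': array([ 1.1258,  0.5364, -0.0044,  1.5379,  0.0026,  1.0673, -0.0712]), 'qvel': array([0.0007, 0.0015, 0.0004, 0.0001, 0.0015, 0.0004, 0.    ]), 'joint_torque': array([ -0.0003, -57.0923,   0.9895, -25.1925,  -0.0564,   0.011 ,
         0.    ]), 'eef_pos': array([ 0.2404, -0.6039,  0.4047]), 'ee_rot': array([-3.1416,  0.    ,  0.3788]), 'contact_force': array([ 0.7111, -0.0196,  0.0721]), 'moment': array([ 0.0367, -0.0146, -0.0334]), 'grip_force': 0.0, 'opening': 0.08796996596415048}
```

View pics/scene.png

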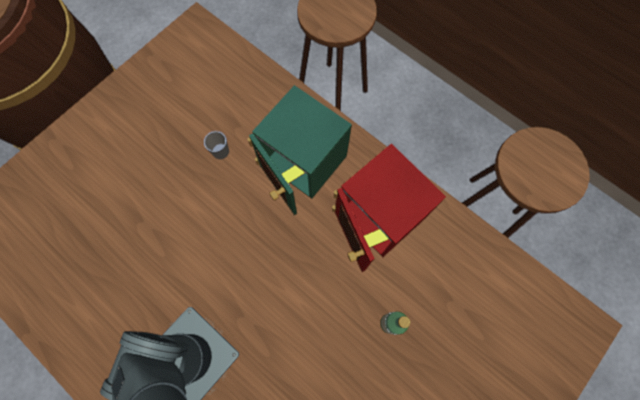

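View pics/top.png

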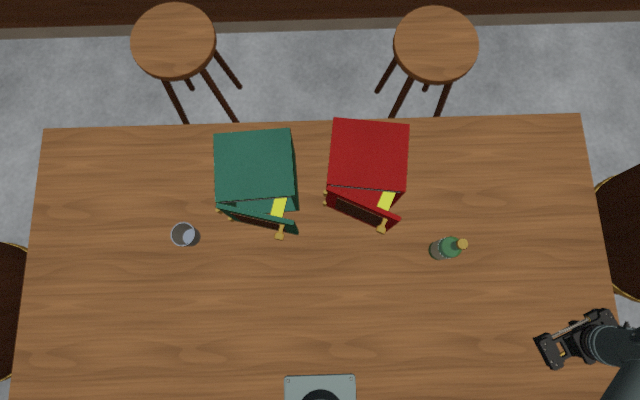

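The scene view shows the green locker at about (300,150), the red one at (390,205), the beaker at (215,145) and the bottle at (397,322). In the top view the green pad is at (278,208), its door runs from (218,208) to (297,232), the beaker is at (183,235) and the bottle foot at (437,252).

```bash
python3 - <<'E'
import cv2
a=cv2.imread('pics/top.png')[120:250,170:320]; b=cv2.imread('pics/scene.png')[75:225,235:385]
a=cv2.resize(a,None,fx=5,fy=5,interpolation=cv2.INTER_CUBIC)
cv2.imwrite('pics/t2.png',a)
b=cv2.resize(b,None,fx=4,fy=4,interpolation=cv2.INTER_CUBIC)
cv2.imwrite('pics/s2.png',b)
E
```

```text
(no output)
```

View pics/t2.png

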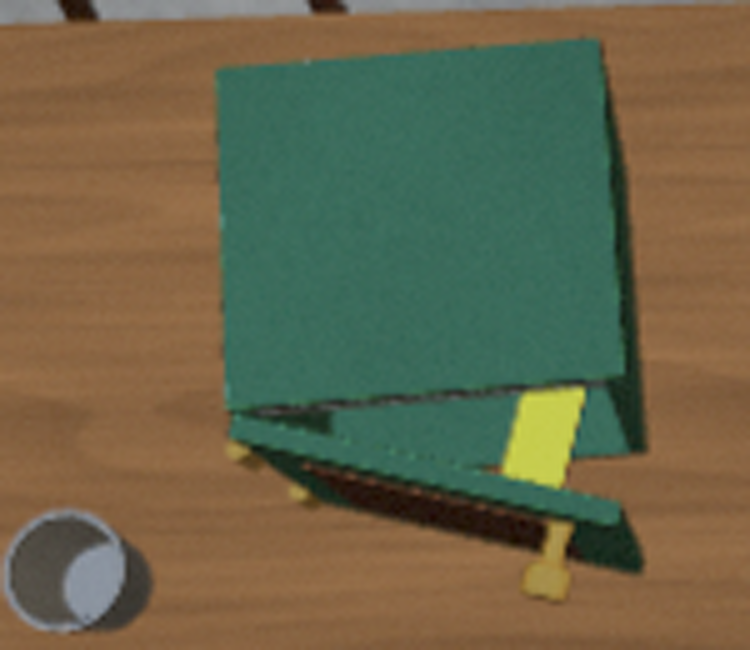

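View pics/s2.png

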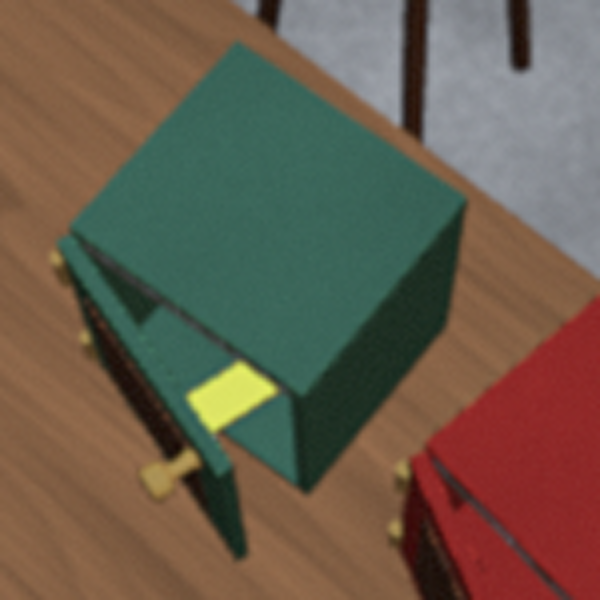

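The top crop shows the roof corners at (218,70), (600,40), (624,377) and (230,412), and the door's top right end at (620,503) inner and (617,526) outer. The catch shows from about (520,390) to (560,485), and the knob is at (548,580). In the scene crop the roof corners are (240,42), (465,203), (305,397) and (72,230), and the door's right end is (232,462)/(222,475).

```bash
python3 - <<'E'
from h import *
np.set_printoptions(precision=4,suppress=True)
T=r.capture('top');S=r.capture('scene')
ft=lambda c,z:atz(T,170+(c[0]+.5)/5-.5,120+(c[1]+.5)/5-.5,z)
fs=lambda c,z:atz(S,235+(c[0]+.5)/4-.5,75+(c[1]+.5)/4-.5,z)
for n,f,C,D in(('top',ft,[(218,70),(600,40),(624,377),(230,412)],[(620,503),(617,526),(232,415),(230,438)]),
  ('scene',fs,[(240,42),(465,203),(305,397),(72,230)],[(232,462),(222,475),(70,236),(60,243)])):
    c=np.array([f(x,.24) for x in C]);d=np.array([f(x,.238) for x in D])
    print(n,'roof',c[:,:2].tolist(),'door',d[:,:2].tolist())
    print('sizes',np.linalg.norm(c-np.roll(c,-1,0),axis=1),'cen',c.mean(0))
    e=c[3]-c[2]+c[0]-c[1]; print('yaw',np.arctan2(-e[0],e[1]))
    w=(d[2]-d[0]+d[3]-d[1]); print('door yaw',np.arctan2(-w[0],w[1]),'len',np.linalg.norm(w)/2)
print('catch top quad',[ft(x,.213)[:2] for x in[(525,390),(585,388),(565,487),(505,472)]])
print('knob',ft((548,580),.12)[:2],ft((548,580),.2)[:2],fs((158,480),.12)[:2],fs((158,480),.2)[:2])
for p in(S,T):
    m=r.mark_of(p,'green_pad');print([ (atz(p,a['point'][1],a['point'][0],.213),a['score']) for a in m])
    for l in('bottle','beaker'):
        print(l,[(atz(p,a['point'][1],a['point'][0],0),a['score']) for a in r.mark_of(p,l)])
E
```

```text
top roof [[0.8056947515980015, 0.27847396995609197], [0.8171581545768677, 0.06113031188256504], [0.619857587512732, 0.05070183883904232], [0.6068235869094207, 0.26638225408640803]] door [[0.5503928787746665, 0.05414749509629303], [0.5378775017878229, 0.05597134589161029], [0.6055358373431011, 0.26577974609176114], [0.5927358199290311, 0.26653463653914855]]
sizes [0.2176 0.1976 0.2161 0.1992] cen [0.7124 0.1642 0.24  ]
yaw 0.05651260662616296
door yaw -0.254879234178181 len 0.2181452247133678
scene roof [[0.8074648812474419, 0.2786946642118925], [0.814512729112699, 0.06150283187619379], [0.6215399283177865, 0.049888601963235996], [0.6082409718076891, 0.26594285161080855]] door [[0.5516558610647955, 0.057039357835066834], [0.5398945546082432, 0.0559011226879714], [0.6042722754118233, 0.26460787634737737], [0.5953503808144234, 0.26623385096059726]]
sizes [0.2173 0.1933 0.2165 0.1996] cen [0.7129 0.164  0.24  ]
yaw 0.04692913828809024
door yaw -0.2530629391763531 len 0.215824617017264
catch top quad [array([0.6201, 0.1081]), array([0.6203, 0.0744]), array([0.5643, 0.0862]), array([0.5737, 0.1195])]
knob [0.5237 0.1055] [0.5143 0.0974] [0.5283 0.1228] [0.5144 0.0988]
[(array([0.5844, 0.0976, 0.213 ]), 0.54)]
bottle [(array([ 0.4838, -0.3952,  0.    ]), 0.61)]
beaker [(array([0.5348, 0.4036, 0.    ]), 0.71)]
[(array([0.5946, 0.0864, 0.213 ]), 0.75)]
bottle [(array([ 0.475 , -0.3868,  0.    ]), 0.71)]
beaker [(array([0.5405, 0.4086, 0.    ]), 0.58), (array([ 0.4718, -0.3871,  0.    ]), 0.27)]
```

```bash
python3 - <<'E'
import numpy as np
a=np.array([.24,-.604]);b=np.array([.586,.0995]);N=17;d=(b-a)/N;psi=.379;st=(np.pi-.254-psi)/N
print(st,d)
for k in range(N):
    c,s=np.cos(psi),np.sin(psi);print(k,np.round([c*d[0]+s*d[1],s*d[0]-c*d[1]],3));psi+=st
E
```

```text
0.14756427374057607 [0.02035294 0.04138235]
0 [ 0.034 -0.031]
1 [ 0.038 -0.026]
2 [ 0.042 -0.02 ]
3 [ 0.044 -0.013]
4 [ 0.046 -0.007]
5 [0.046 0.   ]
6 [0.046 0.007]
7 [0.044 0.014]
8 [0.042 0.02 ]
9 [0.038 0.026]
10 [0.034 0.031]
11 [0.029 0.036]
12 [0.024 0.04 ]
13 [0.017 0.043]
14 [0.011 0.045]
15 [0.004 0.046]
16 [-0.003  0.046]
```

>>> play_rows(
  commands=[
    {"delta_rot":[0,0,0],"linear":[0,0,-0.045],"grip":0},
    {"delta_rot":[0,0,0],"linear":[0,0,-0.045],"grip":0},
    {"delta_rot":[0,0,0],"linear":[0,0,-0.005],"grip":0},
  ],
)

```text
clock: 1.85
eef_pos: [0.2407, -0.605, 0.5062]
ee_rot: [3.131, -0.001, 0.379]
contact_force: [0.9, -0.4, -0.3]
opening: 0.0663
grip_force: 0.0
```

>>> play_rows(
  commands=[
    {"delta_rot":[0,0,-0.1475],"linear":[0.034,-0.031,0],"grip":0},
    {"delta_rot":[0,0,-0.1475],"linear":[0.038,-0.026,0],"grip":0},
    {"delta_rot":[0,0,-0.1475],"linear":[0.042,-0.02,0],"grip":0},
    {"delta_rot":[0,0,-0.1475],"linear":[0.044,-0.013,0],"grip":0},
    {"delta_rot":[0,0,-0.1475],"linear":[0.046,-0.007,0],"grip":0},
  ],
)

```text
clock: 2.35
eef_pos: [0.3418, -0.3943, 0.4995]
ee_rot: [3.142, 0.0, 1.122]
contact_force: [0.7, -0.1, -0.1]
opening: 0.026
grip_force: 0.0
```

>>> play_rows(
  commands=[
    {"delta_rot":[0,0,-0.1475],"linear":[0.046,0,0],"grip":0},
    {"delta_rot":[0,0,-0.1475],"linear":[0.046,0.007,0],"grip":0},
    {"delta_rot":[0,0,-0.1475],"linear":[0.044,0.014,0],"grip":0},
    {"delta_rot":[0,0,-0.1475],"linear":[0.042,0.02,0],"grip":0},
    {"delta_rot":[0,0,-0.1475],"linear":[0.038,0.026,0],"grip":0},
  ],
)

```text
clock: 2.85
eef_pos: [0.4444, -0.1871, 0.4996]
ee_rot: [3.142, 0.0, 1.86]
contact_force: [-0.7, -0.3, -0.1]
opening: 0.0003
grip_force: 0.0
```

>>> play_rows(
  commands=[
    {"delta_rot":[0,0,-0.1475],"linear":[0.034,0.031,0],"grip":0},
    {"delta_rot":[0,0,-0.1475],"linear":[0.029,0.036,0],"grip":0},
    {"delta_rot":[0,0,-0.1475],"linear":[0.024,0.04,0],"grip":0},
    {"delta_rot":[0,0,-0.1475],"linear":[0.017,0.043,0],"grip":0},
    {"delta_rot":[0,0,-0.1475],"linear":[0.011,0.045,0],"grip":0},
  ],
)

```text
clock: 3.35
eef_pos: [0.5472, 0.02, 0.4995]
ee_rot: [-3.142, 0.0, 2.597]
contact_force: [0.4, -0.6, 0.1]
opening: 0.0006
grip_force: 0.0
```

>>> play_rows(
  commands=[
    {"delta_rot":[0,0,-0.1475],"linear":[0.004,0.046,0],"grip":0},
    {"delta_rot":[0,0,-0.1475],"linear":[-0.003,0.046,0],"grip":0},
    {"delta_rot":[0,0,0],"linear":[0,0,0],"grip":0},
    {"delta_rot":[0,0,0],"linear":[0,0,0.03],"grip":0},
    {"delta_rot":[0,0,0],"linear":[0,0,0],"grip":0},
  ],
)

```text
clock: 3.85
eef_pos: [0.5872, 0.1, 0.4661]
ee_rot: [-3.138, -0.006, 2.886]
contact_force: [-0.6, -1.4, -0.1]
opening: 0.0008
grip_force: 0.0
```

```bash
python3 - <<'E'
from h import *
np.set_printoptions(precision=4,suppress=True)
s=r.sense();print(s['eef_pos'],s['ee_rot'],s['qpos'],r.tip_extent)
p=r.capture('wrist');save(p,'w1')
from scipy.spatial.transform import Rotation as Q
R=Q.from_euler('xyz',s['ee_rot']).as_matrix();T=p['T_tool_cam'];K=p['K']
def wray(col,row):
    v=np.array([col-K[0,2],row-K[1,2]]);q=np.hypot(*v);th=q/K[0,0]
    d=np.r_[np.sin(th)*v/q,np.cos(th)]
    return s['eef_pos']+R@T[:3,3], R@T[:3,:3]@d
def wz(col,row,z):
    o,d=wray(col,row);return o+d*(z-o[2])/d[2]
for a in r.mark_of(p,'green_pad'): print(a, wz(a['point'][1],a['point'][0],.213))
E
```

```text
[0.5872 0.1    0.4661] [-3.1385 -0.0056  2.886 ] [ 0.2864  0.488  -0.7435  1.5846  0.3449  1.2115  0.7917] 0.166
{'point': [210.1, 323.0], 'score': 0.71} [0.5888 0.1017 0.213 ]
```

View pics/w1.png

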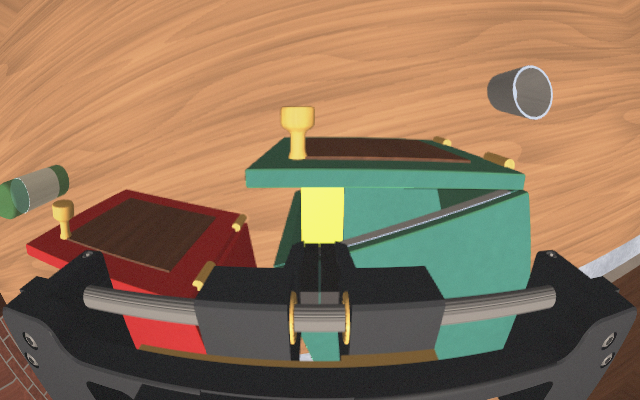

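The wrist view shows the yellow catch at about (323,215), in line with the fingers at (320,250). The door's top inner edge runs along row 187, and the front lip of the locker runs from (347,243) to (510,195).

```bash
cat >> h.py <<'E'
from scipy.spatial.transform import Rotation as Q
def wz(p,s,col,row,z):
    K=p['K'];T=p['T_tool_cam'];R=Q.from_euler('xyz',s['ee_rot']).as_matrix()
    v=np.array([col-K[0,2],row-K[1,2]]);q=np.hypot(*v);th=q/K[0,0]
    d=R@T[:3,:3]@np.r_[np.sin(th)*v/q,np.cos(th)];o=s['eef_pos']+R@T[:3,3]
    return o+d*(z-o[2])/d[2]
E
python3 - <<'E'
from h import *
np.set_printoptions(precision=4,suppress=True)
s=r.sense();p=r.capture('wrist')
A=[wz(p,s,c,w,.238) for c,w in((247,187),(323,188),(523,188))];print(A, wz(p,s,347,243,.228))
w=A[2]-A[0];print(np.arctan2(-w[0],w[1]))
x=np.array([np.cos(-.254),np.sin(-.254),0])
for e in A: print('tool ahead of inner face by',(s['eef_pos']-e)@x)
print(s['eef_pos'],s['ee_rot'])
E
```

```text
[array([0.5527, 0.0554, 0.238 ]), array([0.5674, 0.1079, 0.238 ]), array([0.6079, 0.2685, 0.238 ])] [0.6182 0.1144 0.228 ]
-0.2533692857308714
tool ahead of inner face by 0.022906600660305185
tool ahead of inner face by 0.02185465932560036
tool ahead of inner face by 0.02304543524784366
[0.588  0.1002 0.4695] [-3.1407 -0.0014  2.8853]
```

>>> play_rows(
  commands=[
    {"delta_rot":[0,0,0],"linear":[0.004,0,0.03],"grip":0},
    {"delta_rot":[0,0,0],"linear":[0,0,0.03],"grip":0},
    {"delta_rot":[0,0,0],"linear":[0,0,0.02],"grip":0},
    {"delta_rot":[0,0,0],"linear":[0,0,0.004],"grip":0},
    {"delta_rot":[0,0,0],"linear":[0,0,0],"grip":0},
  ],
)

```text
clock: 4.5
eef_pos: [0.5846, 0.1017, 0.3866]
ee_rot: [3.141, 0.001, 2.886]
contact_force: [-0.1, -0.5, 0.1]
opening: 0.0002
grip_force: 0.0
```

>>> play_rows(
  commands=[
    {"delta_rot":[0,0,0],"linear":[0,0,0.008],"grip":0},
    {"delta_rot":[0,0,0],"linear":[0,0,0.006],"grip":0},
    {"delta_rot":[0,0,0],"linear":[0,0,0.006],"grip":0},
    {"delta_rot":[0,0,0],"linear":[0,0,0],"grip":0},
    {"delta_rot":[0,0,0],"linear":[0,0,0],"grip":0},
  ],
)

```text
clock: 5.0
eef_pos: [0.5845, 0.1023, 0.3662]
ee_rot: [3.141, 0.001, 2.887]
contact_force: [0.9, 0.9, 5.0]
opening: 0.0006
grip_force: 2.5
```

```bash
python3 - <<'E'
from h import *
for i in range(3):
    s=r.sense();p=r.capture('wrist')
    print(s['eef_pos'],s['ee_rot'],s['contact_force'],s['qpos'])
E
```

```text
[0.5844985  0.10229343 0.36623425] [3.14083150e+00 6.80096666e-04 2.88651272e+00] [0.89396333 0.90401507 5.03981398] [ 0.2518947   0.58361865 -0.69902908  1.6982349   0.42954916  1.01771294
  0.72012359]
[0.5844841  0.10228722 0.36626457] [3.14078976e+00 7.41847548e-04 2.88654112e+00] [-0.15736344  1.19612848  4.68850408] [ 0.25194945  0.58354459 -0.69907153  1.69828124  0.42953616  1.01766526
  0.72016174]
[0.58451013 0.10227736 0.36625182] [3.14072665e+00 8.30888712e-04 2.88648444e+00] [-0.24347753  1.21615637  4.44237743] [ 0.25195582  0.58356431 -0.69904306  1.69827517  0.42956956  1.01753981
  0.72011987]
```

>>> play_rows(
  commands=[
    {"delta_rot":[0,0,0],"linear":[0.003,0,0.002],"grip":0},
    {"delta_rot":[0,0,0],"linear":[0.005,0,0],"grip":0},
    {"delta_rot":[0,0,0.05],"linear":[0.008,-0.0014,0],"grip":0},
    {"delta_rot":[0,0,0.05],"linear":[0.008,-0.0014,0],"grip":0},
    {"delta_rot":[0,0,0],"linear":[0,0,0],"grip":0},
  ],
)

```text
clock: 5.65
eef_pos: [0.5595, 0.1059, 0.364]
ee_rot: [-3.141, -0.0, 2.786]
contact_force: [-0.9, 1.3, 5.9]
opening: 0.0004
grip_force: 2.7
```

```bash
cat > st.py <<'E'
from h import *
np.set_printoptions(precision=4,suppress=True)
s=r.sense();print(s['eef_pos'],s['ee_rot'],s['contact_force'],s['qpos'])
H=np.array([.5946,.2663]);psi=s['ee_rot'][2]-np.pi;x=np.array([np.cos(psi),np.sin(psi)]);y=np.array([-x[1],x[0]])
d=s['eef_pos'][:2]-H;print('psi',psi,'tool angle',.052-psi,'rel door',d@x,d@y)
# door angle if finger touches
print('door angle by polar, finger 9 from face', .052-(np.arctan2(-d[1],-d[0])-np.pi/2 + np.arcsin(.023/np.hypot(*d))))
E
python3 st.py; python3 -c "
from h import *
save(r.capture('wrist'),'w2')"
```

```text
[0.5595 0.1059 0.364 ] [-3.1409 -0.0004  2.7856] [-0.92    1.3423  5.8937] [ 0.2429  0.5427 -0.6872  1.7629  0.405   0.9827  0.6114]
psi -0.35600824103856743 tool angle 0.4080082410385674 rel door 0.02295741890180658 -0.16254069199188595
door angle by polar, finger 9 from face 0.1271204004087981
```

View pics/w2.png

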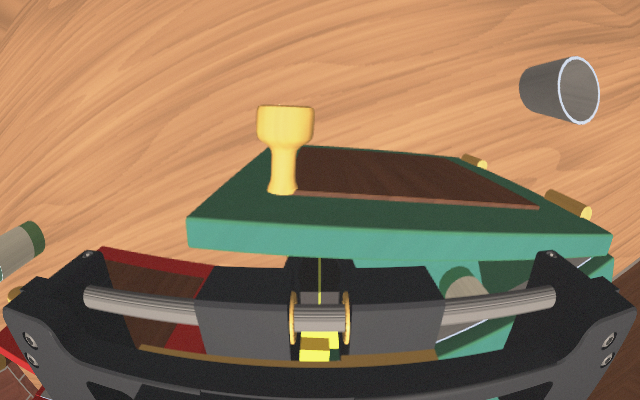

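The fingers are right behind the door's top edge (row about 250) and the catch is still pressed. The door has moved on, with the knob at (285,140).

>>> play_rows(
  commands=[
    {"delta_rot":[0,0,0.06],"linear":[0.0098,-0.0011,0],"grip":0},
    {"delta_rot":[0,0,0.06],"linear":[0.0098,-0.0011,0],"grip":0},
    {"delta_rot":[0,0,0.06],"linear":[0.0098,-0.0011,0],"grip":0},
    {"delta_rot":[0,0,0.06],"linear":[0.0098,-0.0011,0],"grip":0},
    {"delta_rot":[0,0,0.06],"linear":[0.0098,-0.0011,0],"grip":0},
  ],
)

```text
clock: 6.2
eef_pos: [0.5142, 0.1224, 0.3638]
ee_rot: [-3.14, 0.001, 2.483]
contact_force: [0.6, -1.5, 5.8]
opening: 0.0003
grip_force: 2.8
```

```bash
python3 st.py
```

```text
[0.5142 0.1224 0.3638] [-3.1404  0.0009  2.483 ] [ 0.6439 -1.4982  5.7741] [ 0.1842  0.4608 -0.6427  1.8684  0.3422  0.9245  0.2942]
psi -0.6585796334143112 tool angle 0.7105796334143113 rel door 0.02442380005374529 -0.16300212552157103
door angle by polar, finger 9 from face 0.4218472231931399
```

>>> play_rows(
  commands=[
    {"delta_rot":[0,0,0.075],"linear":[0.0124,-0.0013,0],"grip":0},
    {"delta_rot":[0,0,0.075],"linear":[0.0124,-0.0013,0],"grip":0},
    {"delta_rot":[0,0,0.075],"linear":[0.0124,-0.0013,0],"grip":0},
    {"delta_rot":[0,0,0.075],"linear":[0.0124,-0.0013,0],"grip":0},
    {"delta_rot":[0,0,0.075],"linear":[0.0124,-0.0013,0],"grip":0},
  ],
)

```text
clock: 6.7
eef_pos: [0.4662, 0.162, 0.3634]
ee_rot: [-3.138, 0.002, 2.107]
contact_force: [-2.4, -3.2, 5.5]
opening: -0.0
grip_force: 2.8
```

>>> play_rows(
  commands=[
    {"delta_rot":[0,0,0.075],"linear":[0.0124,-0.0013,0],"grip":0},
    {"delta_rot":[0,0,0.075],"linear":[0.0124,-0.0013,0],"grip":0},
    {"delta_rot":[0,0,0.075],"linear":[0.0124,-0.0013,0],"grip":0},
    {"delta_rot":[0,0,0],"linear":[0,0,0],"grip":0},
    {"delta_rot":[0,0,0],"linear":[0,0,0],"grip":0},
  ],
)

```text
clock: 7.2
eef_pos: [0.4458, 0.1944, 0.3634]
ee_rot: [-3.138, 0.001, 1.887]
contact_force: [-3.2, -0.6, 5.0]
opening: 0.0008
grip_force: 2.8
```

```bash
python3 st.py; python3 -c "
from h import *
save(r.capture('wrist'),'w3')"
```

```text
[0.4458 0.1944 0.3634] [-3.1385  0.001   1.8872] [-3.1597 -0.594   4.9915] [-0.044   0.3708 -0.5565  1.9737  0.2538  0.8685 -0.4197]
psi -1.254427053394716 tool angle 1.306427053394716 rel door 0.022001703697137456 -0.16379193841106823
door angle by polar, finger 9 from face 1.0332738959630732
```

View pics/w3.png

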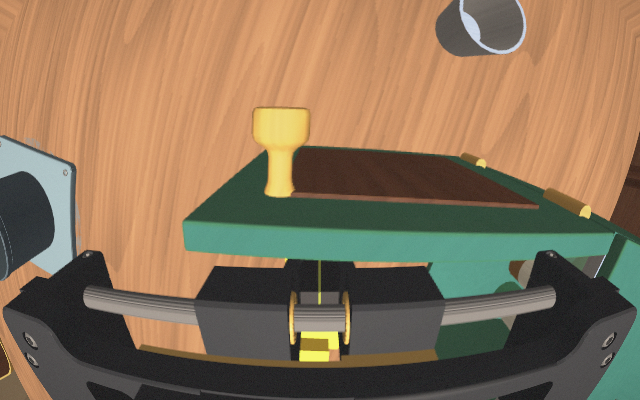

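The door now stands at about 1.3 rad with the fingers behind it, and the beaker at (480,25) is clear. Next I retreat straight up.

>>> play_rows(
  commands=[
    {"delta_rot":[0,0,0],"linear":[-0.002,0,-0.006],"grip":0},
    {"delta_rot":[0,0,0],"linear":[-0.003,0,-0.012],"grip":0},
    {"delta_rot":[0,0,0],"linear":[0,0,-0.03],"grip":0},
    {"delta_rot":[0,0,0],"linear":[0,0,-0.04],"grip":0},
    {"delta_rot":[0,0,0],"linear":[0,0,-0.04],"grip":0},
  ],
)

```text
clock: 7.75
eef_pos: [0.4482, 0.1889, 0.4933]
ee_rot: [-3.14, 0.0, 1.886]
contact_force: [-0.1, -0.3, 0.4]
opening: 0.0006
grip_force: 0.0
```

>>> play_rows(
  commands=[
    {"delta_rot":[0,0,0],"linear":[-0.04,0,0],"grip":0},
    {"delta_rot":[0,0,0],"linear":[-0.04,0,0],"grip":0},
    {"delta_rot":[0,0,0],"linear":[-0.04,0,0],"grip":0},
    {"delta_rot":[0,0,0],"linear":[0,0,0],"grip":0},
    {"delta_rot":[0,0,0],"linear":[0,0,0],"grip":0},
  ],
)

```text
clock: 8.25
eef_pos: [0.4857, 0.0745, 0.492]
ee_rot: [-3.141, -0.0, 1.884]
contact_force: [-0.1, 0.2, 0.6]
opening: 0.0007
grip_force: 0.0
```

```bash
python3 st.py; python3 -c "
from h import *
save(r.capture('top'),'t3')"
```

```text
[0.4857 0.0745 0.492 ] [-3.1411 -0.      1.8835] [-0.1413  0.2262  0.6055] [ 0.2038  0.2113 -0.5164  1.8178  0.1141  1.1423 -0.0379]
psi -1.2580579430485286 tool angle 1.3100579430485286 rel door 0.14896281538866468 -0.16262958367866376
door angle by polar, finger 9 from face 0.4640137232402009
```

View pics/t3.png

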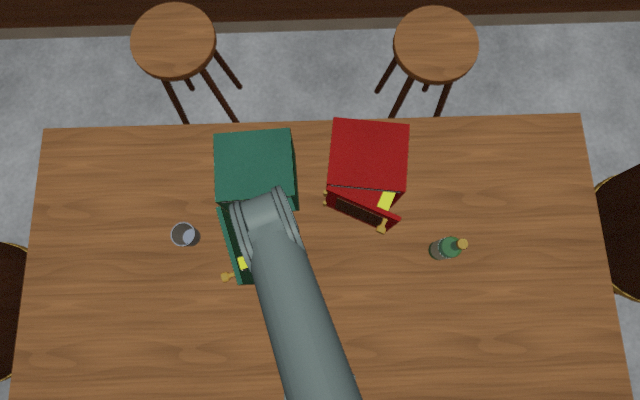

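The top view shows the green door wide open, from (222,208) to (243,283). The red door, the bottle at (437,252) and the beaker at (183,235) are where they were, and the arm touches nothing.

```bash
python3 -c "
from cell import r
print(r.hand_in())"
```

```text
the job is handed in; nothing more can be done
None
```

The green locker's door is open about 75 degrees; the red door, bottle and beaker show no movement in the last overhead picture, and the job is handed in (no verdict was returned).

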